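# Rinse the blue cup and put it on its saucer

## Robot

A 6-joint arm with a two-finger parallel gripper is mounted at the origin on the work surface. World frame = base frame: x ahead of the robot, y to its left, z up, the work surface at z = 0. Lengths are in m, angles in degrees, forces in N, time in s.
With the tool pointing down it reaches from about 0.4 to 0.825 m from the base axis. Payload 7 kg.
Tool frame: the origin (TCP) lies between the finger pads; the fingertips stand 19 mm ahead of it and the grasp point (between the pads) is the TCP; z points along the fingers, y is the line along which they close (so a half turn about z gives the same grasp; the last joint's range is limited). The gripper opens to 88 mm and grips with 3 to 60 N. Pads are 19 mm wide; open, the fingers measure 130 mm over their backs; the gripper's body (78 mm by 193 mm) begins 47 mm behind the grasp point.
Start: joints at [85.491, 20.546, 0.682, 0, -70.136, -16.507], TCP at [0.242, 0.63, 0.206] pointing down, gripper open.
Joint ranges: [-176.03, 176.03], [-82.01, 121.73], [-58.28, 71.71], [-173.87, 95.51], [-174.79, -0.11], [-173.66, 173.66]. Speed limits (degrees/s): [136.94, 136.94, 172.46, 180, 180, 180].

## Interface

Orientations are given as [roll, pitch, yaw] about the fixed x, y, z axes, in that order (R = Rz(yaw) Ry(pitch) Rx(roll)).
In Python, from plant import get_obs, snapshot, close_job, spot_in, spot_point gives the robot as it stands.
- The arm moves only by the tool play_rows, never from a script. Its argument "plan" is a list of rows, each a list of 6 numbers: the shift along the tool's x, y, z in cm, then the turn, a rotation vector about the tool's x, y, z in degrees. A call has 1 to 20 rows; each row shifts and turns the commanded pose from where the row before left it, along the tool's axes as they then stand; what a row does not reach is not made up. A row lasts 1/12 s, in which the tool goes at most 41.7 mm and 7.16 degrees, less where a joint would pass 70% of its speed; a pose out of reach is approached as far as the arm can. A call is refused whole if a number of a shift passes 4.17 or a number of a turn 7.16, either way. A call with a gripper value outside its range is refused whole. "grip" is the finger opening in cm, from 0 to 8.76, set as the call begins (left out, the last holds). The fingers move at their own pace and stop on an object; the grip force is fixed at half the most. Time passes only in rows, so rows that do not move let the fingers close. It gives the time, the measured TCP pose, the force, the opening and the grip force at its end, in the units of the state.
- get_obs(): the state, without advancing time (a new reading comes with each control period).
- snapshot(name): name is "scene" or "top"; returns a dict with "frame" (420x560x3 uint8, red, green, blue), "fx", "fy", "cx", "cy" (pixels), "k1" (the pictures are not rectified: a ray, as slopes to the right and down, at radius r is drawn at 1 + k1 r^2 times it, then the intrinsics apply), "position" and "attitude" of the camera in the world. Camera axes: x right, y down, z forward; pixel columns grow to the right and rows downward; lengths in m; the calibration is good to about 2 mm. A picture is of the moment at which its call begins. There is no depth.
- close_job(): hands the job in; it is judged then, once.
Trained networks look in the newest picture that a camera, given by its name, has taken for a name from the list of things; names that differ only in an ending like _2 or _b are one class to them, and where a whole thing is asked for, a point or a joint stands for the part that bears it (a point fixed in the world has none). Each returns a list of dicts, best first, with "score" (0 to 1); they miss things now and then, are a little off and sometimes report something else, mostly with a low value. They report only what shows in the picture. A call takes as long as a camera call. They do not tell look-alikes from the thing itself.
- spot_in(camera, thing): "position" ([x, y, z] in m, in world coordinates, good to about 4 mm: the middle of the surface that is visible of it).
- spot_point(camera, thing): "position" ([x, y, z] in m, in world coordinates, good to about 4 mm: a listed point, or the origin of a listed thing).
The state is a dict: "clock": time; "joint_pos": joint angles; "qvel": joint speeds; "tau": joint torques, N m; "tool_pos": TCP position; "orientation": TCP orientation; "force": force on the tool from outside, world axes, zero at the start; "moment": the same for the moment, N m; "opening": finger opening in m; "gripper_force": force on a finger pad.
Only numpy, scipy, OpenCV 4.12 (cv2) and the standard library are available. Lean on these libraries where they do the work, as an engineer would, in place of code of your own. Each camera call takes 0.05 s, during which the arm holds its last target. There are 200 camera calls.

## Task

Rinse the blue cup: pick it up as it is, mouth down, press it down squarely on the middle of the rinser's sprung pad until the pad is all the way down, and keep hold of it there for two seconds. Then set it gently, still mouth down, in the middle of the saucer of its own colour and let go, leaving the yellow cup and saucer and everything else where they stand.

Things in the scene. Friction and masses are not known exactly. Their poses are not given: they have to be found in the camera images.
- cup_blue: blue glazed ceramic cup standing MOUTH DOWN, straight walls, outer diameter 60 mm, height 85 mm, wall 4 mm, about 0.2 kg. Origin: centre of the mouth (its underside as it stands); z up to the closed foot. A loop handle on its +x side reaches 60 mm from the cup's axis, 17 to 69 mm above the mouth; the +y and -y walls are free to grasp, 60 mm apart
- saucer_blue: blue ceramic saucer lying on the table: outer diameter 140 mm, rim 14 mm high; a flat round well 90 mm across in its middle, the well's floor 6 mm above the origin. Origin at the centre of the underside, z up
- rinser: cup rinser, fixed to the worktop: round stainless base, diameter 160 mm, 40 mm high, with a round black sprung pad on top. Origin at the centre of the base's underside, z up
- pad_top (a point): centre of the top face of the rinser's black pad (pad diameter 92 mm, flat, with a brass nozzle 16 mm wide and 8 mm high in the middle that goes inside the cup's mouth). 66 mm above the table when up, 52 mm when fully down; it moves with the pad
- rinser_pad (a joint): travel of the sprung pad in m: 0 up, 0.014 fully down at its stop. The spring needs about 6 N to start and 12 N at the stop, more than the cup's weight, and pushes the pad up again when let go
- cup_yellow: bystander: the same cup in yellow, also mouth down
- saucer_yellow: bystander: the same saucer in yellow
- moka: bystander: eight-sided aluminium moka pot, about 95 mm wide and 175 mm tall, black handle on +y out to 85 mm; origin at the centre of the underside
- jug: bystander: stainless milk jug, 84 mm wide and 105 mm tall, handle on +y out to 70 mm; origin at the centre of the underside
- spoon: bystander: wooden spoon lying flat, 240 mm long along its x axis; origin on its underside
- sugar: bystander: glass sugar jar with wooden cap, diameter 76 mm, 110 mm tall; origin at the centre of the underside
- tin: bystander: coffee tin with a red band, diameter 90 mm, 130 mm tall; origin at the centre of the underside
There are look-alikes about, which are no part of the job. There is more than one size of the saucer_blue; the one meant has the size given above.

How it is judged:
By the outcome, as a careful person would: the job done as asked, in the order asked, and still so for the second after the job is handed in, with the robot touching nothing.
It also fails if it takes over 45 s, if anything falls off the work surface, if the arm or the gripper's body presses on something with over 40 N, if the wrist force passes 120 N, or if a joint passes its speed limit or range.

## Working session

There is one attempt and no reset: what is moved stays moved. The work goes in short steps, Python scripts to look and compute and a tool call to move; the robot and the scene stay as the last step left them, time stands still between calls to the robot, and variables do not carry over. Pictures are saved under pics/ and viewed, at most 10 in all, crops included, and the job is handed in when it is done.

Besides the shell and the picture viewer there is one more tool, called after "Call:" as name([rows], argument=value, ...), one row to a line, values as JSON. play_rows: Moves the arm, as the interface text tells. Its arguments: {"type":"object","properties":{"plan":{"type":"array","items":{"type":"array","items":{"type":"number"}}},"grip":{"type":"number"}},"required":["plan"]}

```bash
mkdir -p pics
cat > h.py <<'E'
from plant import *
import numpy as np, cv2
E
python3 - <<'E'
from h import *
o=get_obs(); print(o['clock'],o['tool_pos'],o['orientation'],o['opening'])
for c in ('scene','top'):
    s=snapshot(c); cv2.imwrite(f'pics/{c}1.png',s['frame'][:,:,::-1])
    print(c,[s[k] for k in('fx','fy','cx','cy','k1','position','attitude')])
    for t in('cup_blue','saucer_blue','rinser','pad_top','cup_yellow','moka','jug','sugar','tin','spoon','saucer_yellow'):
        for d in spot_point(c,t)[:4]: print(t,np.round(d['position'],3),round(d['score'],2))
E
```

```text
0.0 [0.24188622 0.62962482 0.20511718] [ 1.79906186e+02 -6.69019540e-03 -2.10214248e+01] 0.08756393644574868
scene [466.98486054075215, 466.98486054075215, 283.35721089598064, 209.72843915954482, 0.054760270958516204, array([1.12142877, 0.84239028, 1.03845194]), array([-132.25963104,   -0.47146657,  145.87761962])]
cup_blue [ 0.452 -0.341 -0.001] 0.98
cup_blue [ 0.595 -0.469  0.   ] 0.61
saucer_blue [ 0.209 -0.372  0.002] 0.83
saucer_blue [ 0.439 -0.066  0.   ] 0.77
saucer_blue [ 0.324  0.12  -0.   ] 0.71
rinser [ 0.609  0.133 -0.002] 0.87
pad_top [0.608 0.125 0.065] 0.71
cup_yellow [ 0.63  -0.193  0.001] 0.71
cup_yellow [0.628 0.422 0.002] 0.49
cup_yellow [ 0.441 -0.068 -0.   ] 0.31
moka [0.628 0.423 0.002] 0.65
moka [0.608 0.126 0.069] 0.41
jug [ 0.761 -0.032 -0.001] 0.77
jug [0.607 0.127 0.   ] 0.35
sugar [ 0.595 -0.468 -0.002] 0.79
sugar [0.608 0.126 0.066] 0.22
tin [ 0.705 -0.368  0.003] 0.68
spoon [ 0.776  0.172 -0.   ] 0.59
saucer_yellow [ 0.481  0.305 -0.001] 0.64
top [473.9946445663598, 473.9946445663598, 277.51564410318196, 203.84403482987702, 0.02897795529973183, array([ 0.29121875, -0.03028315,  1.53924746]), array([-172.17952196,    0.27464376,  -89.57244922])]
cup_blue [ 0.451 -0.343 -0.002] 0.95
saucer_blue [ 0.443 -0.067  0.001] 0.9
saucer_blue [ 0.321  0.115 -0.003] 0.68
saucer_blue [ 0.208 -0.37   0.   ] 0.64
rinser [ 0.7   -0.364  0.002] 0.19
pad_top [0.607 0.13  0.066] 0.74
cup_yellow [ 0.632 -0.196  0.001] 0.77
moka [ 0.624  0.427 -0.001] 0.97
jug [ 0.763 -0.026 -0.004] 0.85
sugar [ 0.598 -0.473  0.001] 0.74
tin [ 0.701 -0.366 -0.001] 0.84
tin [ 0.439 -0.064  0.002] 0.67
spoon [0.605 0.127 0.002] 0.68
spoon [0.772 0.167 0.   ] 0.65
saucer_yellow [0.483 0.309 0.008] 0.83
saucer_yellow [ 0.699 -0.365 -0.002] 0.64
```

View pics/scene1.png

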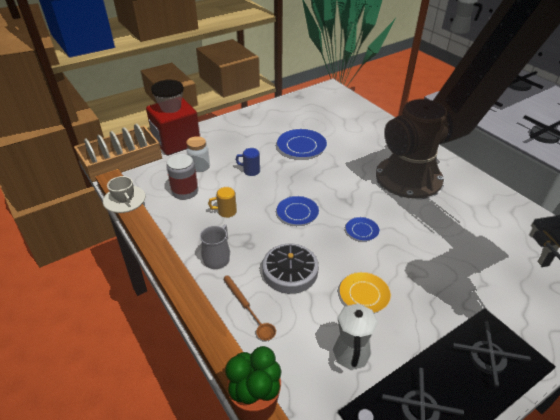

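View pics/top1.png

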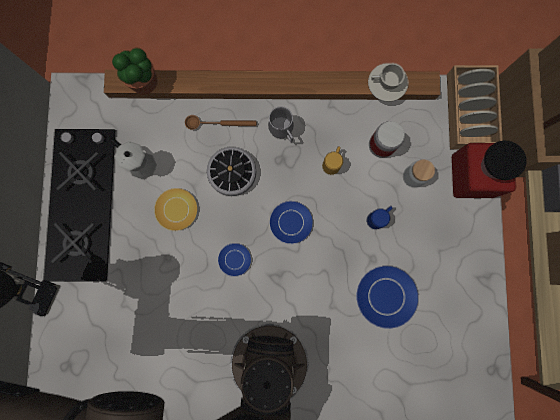

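The scene view shows the blue cup at (251,162) with its handle to the left, the rinser at (290,267) and three blue saucers. The top view shows the cup at (379,219) with its handle up and to the right, and the rinser at (231,170). The saucer at (291,222) is about 43 px wide, or 0.14 m, so it is the right size. The ones at (235,260) and (388,297) are too small and too large. Next I'll refine the cup, saucer and rinser poses.

```bash
cat >> h.py <<'E'
from scipy.spatial.transform import Rotation as R
from scipy.optimize import minimize
def proj(s,P):
    q=(np.asarray(P)-s['position'])@R.from_euler('xyz',s['attitude'],degrees=True).as_matrix()
    u=q[:,:2]/q[:,2:]; u=u*(1+s['k1']*(u**2).sum(1,keepdims=True))
    return u*[s['fx'],s['fy']]+[s['cx'],s['cy']]
a=np.linspace(0,2*np.pi,48,endpoint=False)
def ring(x,y,z,r): return np.c_[x+r*np.cos(a),y+r*np.sin(a),0*a+z]
def fill(m,p):
    h=cv2.convexHull((p*16*4).astype(np.float32)).round().astype(np.int32); cv2.fillConvexPoly(m,h,1,shift=4)
def blob(s,hue,xyz,sat=110,vmin=40,yaw=None):
    f=cv2.resize(s['frame'],None,fx=4,fy=4,interpolation=cv2.INTER_CUBIC)
    h=cv2.cvtColor(f,cv2.COLOR_RGB2HSV); m=cv2.inRange(h,(hue[0],sat,vmin),(hue[1],255,255))
    cs,_=cv2.findContours(m,cv2.RETR_EXTERNAL,cv2.CHAIN_APPROX_NONE)
    p=proj(s,[xyz])[0]*4
    c=max((c for c in cs if cv2.contourArea(c)>800),key=lambda c:cv2.pointPolygonTest(c,tuple(map(float,p)),True))
    o=np.zeros_like(m); cv2.drawContours(o,[c],-1,1,-1); return o
def cupmodel(s,v,z0=0):
    m=np.zeros((1680,2240),np.uint8); x,y,w=v[0],v[1],np.radians(v[2]*1000)
    fill(m,proj(s,np.r_[ring(x,y,z0,.03),ring(x,y,z0+.085,.03)]))
    H=np.array([[r,t,z+z0] for r in(.025,.060) for t in(-.005,.005) for z in(.017,.069)])
    c,n=np.cos(w),np.sin(w); H=np.c_[x+c*H[:,0]-n*H[:,1],y+n*H[:,0]+c*H[:,1],H[:,2]]
    fill(m,proj(s,H)); return m
def saucmodel(s,v):
    m=np.zeros((1680,2240),np.uint8); fill(m,proj(s,ring(v[0],v[1],.014,.07))); return m
def fit(pairs,model,v0):
    c=lambda v:sum((model(s,v)!=m).sum()/m.sum() for s,m in pairs)
    d=np.diag([.006,.006,.02][:len(v0)])
    r=minimize(c,v0,method='Nelder-Mead',options=dict(initial_simplex=np.r_[[v0],v0+d],xatol=2e-4,fatol=1e-3))
    return r.x,r.fun
E
python3 - <<'E'
from h import *
S={c:snapshot(c) for c in('scene','top')}
for cs in (['scene'],['top'],['scene','top']):
    pr=[(S[c],blob(S[c],(105,135),(.45,-.342,.05))) for c in cs]
    print(cs,'cup',min((fit(pr,cupmodel,np.array([.4515,-.342,w])) for w in(-.07,-.03)),key=lambda t:t[1]),
     'saucer',fit([(S[c],blob(S[c],(105,135),(.44,-.066,.012))) for c in cs],saucmodel,np.array([.441,-.066])))
for c in S: # rinser base outline check overlay
    f=cv2.resize(S[c]['frame'],None,fx=4,fy=4)
    for k in ((.608,.128),):
        for z,r,col in((.04,.08,(0,255,0)),(.066,.046,(255,0,0)),(.074,.008,(255,0,255))):
            cv2.polylines(f,[(proj(S[c],ring(*k,z,r))*4+1.5).astype(int)],True,col,1)
    v=fit([(S[c],blob(S[c],(105,135),(.45,-.342,.05)))],cupmodel,np.array([.4515,-.342,-.05]))[0]
    cv2.drawContours(f,cv2.findContours(cupmodel(S[c],v),0,1)[0],-1,(0,255,0),1)
    def crop(P,w=170): 
        p=(proj(S[c],[P])[0]*4).astype(int); return f[p[1]-w:p[1]+w,p[0]-w:p[0]+w]
    globals()['I'+c]=np.hstack([crop((.608,.128,.06)),crop((.4515,-.342,.04))])
cv2.imwrite('pics/ov.png',cv2.resize(np.vstack([Iscene,Itop]),(600,600))[:,:,::-1])
E
```

```text
['scene'] cup (array([ 0.44874268, -0.34134394, -0.12305476]), np.float64(0.7194674012855831)) saucer (array([ 0.44160937, -0.06100781]), np.float64(0.08495648570244509))
['top'] cup (array([ 0.45116028, -0.33972503, -0.05063232]), np.float64(0.23413184123098443)) saucer (array([ 0.44207812, -0.06609375]), np.float64(0.06013960980848398))
['scene', 'top'] cup (array([ 0.45040192, -0.34189259, -0.09633087]), np.float64(1.0811925948512129)) saucer (array([ 0.44223651, -0.063673  ]), np.float64(0.1593064873207204))
```

View pics/ov.png

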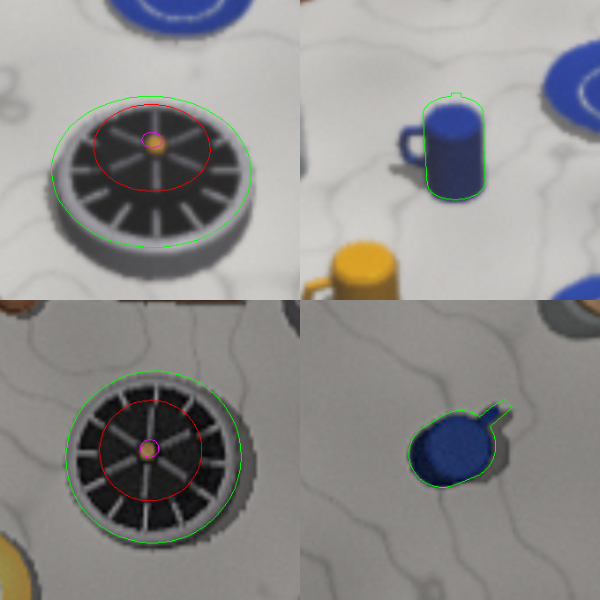

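The overlays put the rinser at about (0.608, 0.128) and the cup handle at roughly -50°. The scene-camera cup mask is clearly poor, so I'll fix it and triangulate the nozzle.

```bash
sed -i 's/p\*16\*4)/(p*4+1.5)*16)/' h.py
python3 - <<'E'
from h import *
S={c:snapshot(c) for c in('scene','top')}
P=[]
for c in S:
    s=S[c]; m=blob(s,(95,140),(.45,-.342,.05),60,15)
    print(c,cv2.boundingRect(m),m.sum()/16, (proj(s,[(.45,-.342,0.05)])[0]*4).round())
    P.append((s,m))
    w=np.radians(0)
    for cand in((.451,-.341,-.05),): print('cost',(cupmodel(s,cand)!=m).sum()/m.sum())
    print('cup',fit([(s,m)],cupmodel,np.array([.451,-.341,-.045])))
    # nozzle
    f=cv2.resize(s['frame'],None,fx=4,fy=4,interpolation=cv2.INTER_CUBIC); h=cv2.cvtColor(f,cv2.COLOR_RGB2HSV)
    b=cv2.inRange(h,(5,80,80),(30,255,255)); u=proj(s,[(.608,.128,.07)])[0]*4+1.5
    yy,xx=np.nonzero(b); k=np.hypot(xx-u[0],yy-u[1])<30
    q=np.array([xx[k].mean(),yy[k].mean()]); 
    g=minimize(lambda v:((proj(s,[(v[0],v[1],.070)])[0]*4+1.5-q)**2).sum(),[.608,.128],method='Nelder-Mead'); print('nozzle',k.sum(),g.x)
print('both',fit(P,cupmodel,np.array([.451,-.341,-.045])))
print('saucer',[fit([(S[c],blob(S[c],(105,135),(.44,-.066,.012)))],saucmodel,np.array([.441,-.066])) for c in S])
E
```

```text
scene (944, 591, 94, 112) 476.75 [1003.  635.]
cost 0.19926586261143156
cup (array([ 0.45605443, -0.33439204, -0.06729818]), np.float64(0.15482433141059254))
nozzle 467 [0.60610246 0.13043176]
top (1467, 825, 103, 92) 382.9375 [1516.  876.]
cost 0.16843479680104456
cup (array([ 0.4506469 , -0.33884148, -0.04949316]), np.float64(0.1539089276970785))
nozzle 289 [0.60701712 0.13098969]
both (array([ 0.45153353, -0.33834066, -0.05051808]), np.float64(0.35114938229773585))
saucer [(array([ 0.44228906, -0.06483984]), np.float64(0.08004696456937634)), (array([ 0.44348437, -0.06478125]), np.float64(0.06024797457589186))]
```

Working estimates: cup at (0.4515, -0.340) with yaw about -50°, pad at (0.6065, 0.1305) and saucer at (0.443, -0.065). I'll turn the tool to yaw -50° and keep it there throughout.

Call:
play_rows([
  [0, 0, 0, 0, 0, 5.8],
  [0, 0, 0, 0, 0, 5.8],
  [0, 0, 0, 0, 0, 5.8],
  [0, 0, 0, 0, 0, 5.8],
  [0, 0, 0, 0, 0, 5.8],
  [3.8, 0.95, 0, 0, 0, 0],
  [3.8, 0.95, 0, 0, 0, 0],
  [3.8, 0.95, 0, 0, 0, 0],
  [3.8, 0.95, 0, 0, 0, 0],
  [3.8, 0.95, 0, 0, 0, 0],
  [3.8, 0.95, 0, 0, 0, 0],
  [3.8, 0.95, 0, 0, 0, 0],
  [3.8, 0.95, 0, 0, 0, 0],
  [3.8, 0.95, 0, 0, 0, 0],
  [3.8, 0.95, 0, 0, 0, 0],
  [3.8, 0.95, 0, 0, 0, 0],
  [3.8, 0.95, 0, 0, 0, 0],
  [3.8, 0.95, 0, 0, 0, 0],
  [3.8, 0.95, 0, 0, 0, 0],
  [3.8, 0.95, 0, 0, 0, 0],
], grip=8.76)

```text
clock: 3.07
tool_pos: [0.4997, 0.1, 0.2066]
orientation: [-179.9, -0.0, -50.0]
force: [1.4, 0.5, 0.0]
opening: 0.0873
gripper_force: 0.0
```

Call:
play_rows([
  [2.55, 2.67, 0, 0, 0, 0],
  [2.55, 2.67, 0, 0, 0, 0],
  [2.55, 2.67, 0, 0, 0, 0],
  [2.55, 2.67, 0, 0, 0, 0],
  [2.55, 2.67, 0, 0, 0, 0],
  [2.55, 2.67, 0, 0, 0, 0],
  [2.55, 2.67, 0, 0, 0, 0],
  [2.55, 2.67, 0, 0, 0, 0],
  [2.55, 2.67, 0, 0, 0, 0],
  [2.55, 2.67, 0, 0, 0, 0],
  [2.55, 2.67, 0, 0, 0, 0],
  [2.55, 2.67, 0, 0, 0, 0],
  [0, 0, 2.5, 0, 0, 0],
  [0, 0, 2.5, 0, 0, 0],
  [0, 0, 2.5, 0, 0, 0],
  [0, 0, 0, 0, 0, 0],
])

```text
clock: 4.4
tool_pos: [0.4471, -0.3375, 0.1263]
orientation: [179.8, 0.4, -50.1]
force: [-0.9, -0.3, -1.0]
opening: 0.0875
gripper_force: 0.0
```

Run:
```python
from h import *
print(get_obs()['tool_pos'])
I=[]
for c in('scene','top'):
    s=snapshot(c); f=cv2.resize(s['frame'],None,fx=4,fy=4,interpolation=cv2.INTER_CUBIC)
    cv2.polylines(f,[(proj(s,ring(.4515,-.34,.085,.03))*4+1.5).astype(int)],True,(0,255,0),1)
    p=(proj(s,[(.4515,-.34,.1)])[0]*4).astype(int); I.append(f[p[1]-200:p[1]+200,p[0]-200:p[0]+200])
cv2.imwrite('pics/pre.png',np.hstack(I)[:,:,::-1])
```

```text
[ 0.44713938 -0.33750554  0.12630736]
```

View pics/pre.png

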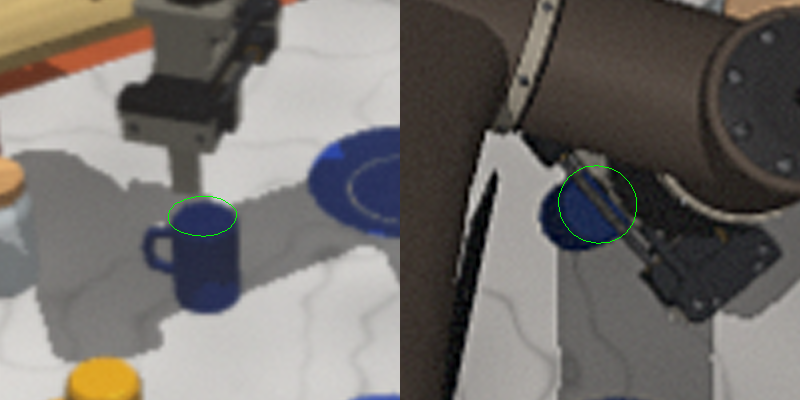

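In the scene crop the cup foot is at about (206,220), against a predicted (203,216), so the estimate is within about 3 mm. The top crop is mostly hidden by the arm. I'll settle first, then descend.

Call:
play_rows([
  [0, 0, 0, 0, 0, 0],
  [0, 0, 0, 0, 0, 0],
])

```text
clock: 4.67
tool_pos: [0.4515, -0.3389, 0.133]
orientation: [-179.9, -0.2, -50.0]
force: [0.1, 0.7, -0.1]
opening: 0.0875
gripper_force: 0.0
```

Call:
play_rows([
  [0, 0, 1.1, 0, 0, 0],
  [0, 0, 1.1, 0, 0, 0],
  [0, 0, 1.1, 0, 0, 0],
  [0, 0, 1.1, 0, 0, 0],
  [0, 0, 1.1, 0, 0, 0],
  [0, 0, 1.1, 0, 0, 0],
  [0, 0, 1.1, 0, 0, 0],
  [0, 0, 0, 0, 0, 0],
  [0, 0, 0, 0, 0, 0],
  [0, 0, 0, 0, 0, 0],
])

```text
clock: 5.5
tool_pos: [0.4506, -0.3388, 0.0542]
orientation: [180.0, -0.0, -50.0]
force: [-0.7, -0.0, 0.3]
opening: 0.0877
gripper_force: 0.0
```

Call:
play_rows([
  [0, 0, 0, 0, 0, 0],
  [0, 0, 0, 0, 0, 0],
  [0, 0, 0, 0, 0, 0],
  [0, 0, 0, 0, 0, 0],
  [0, 0, 0, 0, 0, 0],
  [0, 0, 0, 0, 0, 0],
  [0, 0, 0, 0, 0, 0],
  [0, 0, 0, 0, 0, 0],
  [0, 0, 0, 0, 0, 0],
  [0, 0, 0, 0, 0, 0],
], grip=5.0)

```text
clock: 6.33
tool_pos: [0.4503, -0.3388, 0.0544]
orientation: [180.0, -0.0, -50.0]
force: [-1.5, -1.9, 4.5]
opening: 0.0585
gripper_force: 30.0
```

Gripped. I'll lift and carry it over the rinser.

Call:
play_rows([
  [0, 0, -1.5, 0, 0, 0],
  [0, 0, -2, 0, 0, 0],
  [0, 0, -2, 0, 0, 0],
  [0, 0, -2, 0, 0, 0],
  [0, 0, -1.5, 0, 0, 0],
  [-1.85, -3, 0, 0, 0, 0],
  [-1.85, -3, 0, 0, 0, 0],
  [-1.85, -3, 0, 0, 0, 0],
  [-1.85, -3, 0, 0, 0, 0],
  [-1.85, -3, 0, 0, 0, 0],
  [-1.85, -3, 0, 0, 0, 0],
  [-1.85, -3, 0, 0, 0, 0],
  [-1.85, -3, 0, 0, 0, 0],
  [-1.85, -3, 0, 0, 0, 0],
  [-1.85, -3, 0, 0, 0, 0],
  [-1.85, -3, 0, 0, 0, 0],
  [-1.85, -3, 0, 0, 0, 0],
  [-1.85, -3, 0, 0, 0, 0],
  [-1.85, -3, 0, 0, 0, 0],
])

```text
clock: 7.92
tool_pos: [0.6054, 0.1319, 0.1433]
orientation: [180.0, 0.1, -50.0]
force: [0.3, -1.2, -1.3]
opening: 0.0585
gripper_force: 30.0
```

Call:
play_rows([
  [0, 0, 0, 0, 0, 0],
  [0, 0, 0, 0, 0, 0],
  [0, 0, 0, 0, 0, 0],
  [0, 0, 0, 0, 0, 0],
])

```text
clock: 8.25
tool_pos: [0.6051, 0.1292, 0.1436]
orientation: [179.9, 0.0, -50.0]
force: [-0.1, -0.6, -1.6]
opening: 0.0585
gripper_force: 30.0
```

Run:
```python
from h import *
o=get_obs();t=o['tool_pos'];print(t,o['force'],o['moment'])
I=[];z0=t[2]-.0544
for c in('scene','top'):
    s=snapshot(c); f=cv2.resize(s['frame'],None,fx=4,fy=4,interpolation=cv2.INTER_CUBIC)
    for d in spot_point(c,'cup_blue')[:2]: print(c,np.round(d['position'],4),d['score'])
    for z,r,col in((z0+.085,.03,(0,255,0)),(z0,.03,(0,255,0))):
        cv2.polylines(f,[(proj(s,ring(t[0],t[1],z,r))*4+1.5).astype(int)],True,col,1)
    cv2.polylines(f,[(proj(s,ring(.6065,.1305,.04,.08))*4+1.5).astype(int)],True,(255,0,0),1)
    p=(proj(s,[t-[0,0,.03]])[0]*4).astype(int); I.append(f[p[1]-200:p[1]+200,p[0]-200:p[0]+200])
    try:
        m=blob(s,(95,140),t-[0,0,.01],60,15); x,y,w,h=cv2.boundingRect(m); print(c,(x,y,w,h))
        mm=np.zeros_like(m); fill(mm,proj(s,np.r_[ring(t[0],t[1],z0,.03),ring(t[0],t[1],z0+.085,.03)])); print('model',cv2.boundingRect(mm))
    except Exception as e: print(e)
cv2.imwrite('pics/over.png',np.hstack(I)[:,:,::-1])
```

```text
[0.60508512 0.12915658 0.14360997] [-0.09065871 -0.60375931 -1.58204421] [ 0.01524672 -0.04259683  0.02017279]
scene [0.6089 0.1268 0.0896] 0.8
scene (1078, 920, 131, 116)
model (1120, 882, 92, 153)
top [0.6076 0.1261 0.0912] 0.54
top (891, 627, 51, 46)
model (866, 606, 93, 103)
```

View pics/over.png

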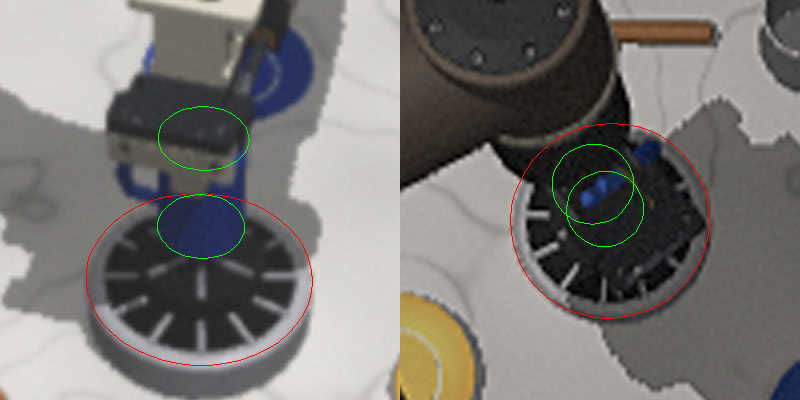

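The scene crop shows the cup at x 157–244, matching the model around the TCP to within 2–3 mm. The rinser circle fits the rim in both views. I'll make a small correction and press in steps.

Call:
play_rows([
  [-0.1, -0.1, 0.5, 0, 0, 0],
  [-0.1, -0.1, 0.5, 0, 0, 0],
  [0, 0, 0.5, 0, 0, 0],
  [0, 0, 0.4, 0, 0, 0],
  [0, 0, 0.4, 0, 0, 0],
  [0, 0, 0.3, 0, 0, 0],
  [0, 0, 0.3, 0, 0, 0],
  [0, 0, 0.2, 0, 0, 0],
  [0, 0, 0, 0, 0, 0],
  [0, 0, 0, 0, 0, 0],
  [0, 0, 0, 0, 0, 0],
])

```text
clock: 9.37
tool_pos: [0.6059, 0.1324, 0.1139]
orientation: [-180.0, -0.0, -50.0]
force: [-4.5, -1.1, 6.6]
opening: 0.0586
gripper_force: 30.0
```

Call:
play_rows([
  [0, 0, 0.2, 0, 0, 0],
  [0, 0, 0.2, 0, 0, 0],
  [0, 0, 0.2, 0, 0, 0],
  [0, 0, 0.1, 0, 0, 0],
  [0, 0, 0, 0, 0, 0],
  [0, 0, 0, 0, 0, 0],
])

```text
clock: 9.87
tool_pos: [0.6059, 0.1324, 0.1072]
orientation: [-180.0, -0.0, -50.0]
force: [-5.0, -0.1, 9.6]
opening: 0.0585
gripper_force: 30.0
```

Call:
play_rows([
  [0, 0, 0.1, 0, 0, 0],
  [0, 0, 0.05, 0, 0, 0],
  [0, 0, 0, 0, 0, 0],
  [0, 0, 0, 0, 0, 0],
])

```text
clock: 10.2
tool_pos: [0.6059, 0.1324, 0.1063]
orientation: [-180.0, -0.0, -50.0]
force: [-5.7, -0.4, 12.2]
opening: 0.0585
gripper_force: 30.0
```

Call:
play_rows([
  [0, 0, 0.1, 0, 0, 0],
  [0, 0, 0, 0, 0, 0],
  [0, 0, 0, 0, 0, 0],
])

```text
clock: 10.45
tool_pos: [0.6061, 0.1324, 0.1062]
orientation: [-179.9, -0.1, -50.0]
force: [-8.7, -0.6, 18.5]
opening: 0.0587
gripper_force: 30.1
```

The force jumped to about 20 N with almost no travel, so the pad is at its stop. I'll hold for more than 2 s.

Call:
play_rows([
  [0, 0, 0, 0, 0, 0],
  [0, 0, 0, 0, 0, 0],
  [0, 0, 0, 0, 0, 0],
  [0, 0, 0, 0, 0, 0],
  [0, 0, 0, 0, 0, 0],
  [0, 0, 0, 0, 0, 0],
  [0, 0, 0, 0, 0, 0],
  [0, 0, 0, 0, 0, 0],
  [0, 0, 0, 0, 0, 0],
  [0, 0, 0, 0, 0, 0],
  [0, 0, 0, 0, 0, 0],
  [0, 0, 0, 0, 0, 0],
  [0, 0, 0, 0, 0, 0],
  [0, 0, 0, 0, 0, 0],
])

```text
clock: 11.62
tool_pos: [0.6061, 0.1324, 0.1062]
orientation: [-179.9, -0.1, -50.0]
force: [-8.7, 0.0, 17.8]
opening: 0.0589
gripper_force: 30.1
```

Run:
```python
from h import *
o=get_obs();t=o['tool_pos'];print(t,o['force'])
s=snapshot('scene'); f=cv2.resize(s['frame'],None,fx=6,fy=6,interpolation=cv2.INTER_CUBIC)
for d in spot_point('scene','cup_blue')[:1]+spot_point('scene','pad_top')[:1]: print(np.round(d['position'],4),d['score'])
c=t+np.r_[.0016,-.0019,0]
cv2.polylines(f,[(proj(s,ring(c[0],c[1],.052,.03))*6+2.5).astype(int)],True,(0,255,0),1)
cv2.polylines(f,[(proj(s,ring(.6065,.1305,.052,.046))*6+2.5).astype(int)],True,(255,0,0),1)
p=(proj(s,[t-[0,0,.04]])[0]*6).astype(int); cv2.imwrite('pics/press.png',f[p[1]-250:p[1]+250,p[0]-250:p[0]+250,::-1])
```

```text
[0.60607319 0.13236941 0.10619052] [-8.65102717  0.04330507 17.82886487]
[0.6071 0.1294 0.0527] 0.61
[0.6053 0.1259 0.0516] 0.64
```

View pics/press.png

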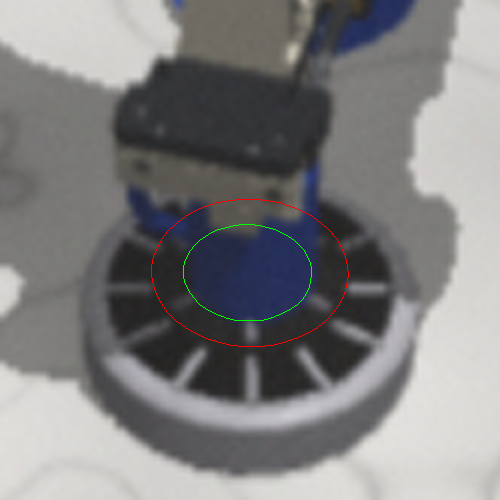

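The press crop shows the cup at x 186–318, centred on the pad with the pad flush at its stop. I'll hold a bit longer, then lift.

Call:
play_rows([
  [0, 0, 0, 0, 0, 0],
  [0, 0, 0, 0, 0, 0],
  [0, 0, 0, 0, 0, 0],
  [0, 0, 0, 0, 0, 0],
  [0, 0, 0, 0, 0, 0],
  [0, 0, 0, 0, 0, 0],
  [0, 0, 0, 0, 0, 0],
  [0, 0, 0, 0, 0, 0],
  [0, 0, 0, 0, 0, 0],
  [0, 0, 0, 0, 0, 0],
  [0, 0, 0, 0, 0, 0],
  [0, 0, 0, 0, 0, 0],
  [0, 0, 0, 0, 0, 0],
  [0, 0, 0, 0, 0, 0],
  [0, 0, 0, 0, 0, 0],
  [0, 0, 0, 0, 0, 0],
  [0, 0, 0, 0, 0, 0],
  [0, 0, 0, 0, 0, 0],
  [0, 0, 0, 0, 0, 0],
  [0, 0, 0, 0, 0, 0],
])

```text
clock: 13.43
tool_pos: [0.6061, 0.1324, 0.1062]
orientation: [-179.9, -0.1, -50.0]
force: [-8.6, -0.9, 18.2]
opening: 0.0587
gripper_force: 30.1
```

Call:
play_rows([
  [0, 0, -0.5, 0, 0, 0],
  [0, 0, -0.5, 0, 0, 0],
  [0, 0, -0.8, 0, 0, 0],
  [0, 0, -1, 0, 0, 0],
  [0, 0, -1.2, 0, 0, 0],
  [0, 0, -1.2, 0, 0, 0],
  [0, 0, 0, 0, 0, 0],
  [0, 0, 0, 0, 0, 0],
])

```text
clock: 14.1
tool_pos: [0.6063, 0.1328, 0.156]
orientation: [-179.9, -0.0, -50.0]
force: [-0.1, -0.7, -2.0]
opening: 0.0585
gripper_force: 30.0
```

Call:
play_rows([
  [0.56, 3.15, 0, 0, 0, 0],
  [0.56, 3.15, 0, 0, 0, 0],
  [0.56, 3.15, 0, 0, 0, 0],
  [0.56, 3.15, 0, 0, 0, 0],
  [0.56, 3.15, 0, 0, 0, 0],
  [0.56, 3.15, 0, 0, 0, 0],
  [0.56, 3.15, 0, 0, 0, 0],
  [0.56, 3.15, 0, 0, 0, 0],
  [0, 0, 2, 0, 0, 0],
  [0, 0, 2, 0, 0, 0],
  [0, 0, 1.5, 0, 0, 0],
  [0, 0, 0, 0, 0, 0],
  [0, 0, 0, 0, 0, 0],
  [0, 0, 0, 0, 0, 0],
])

```text
clock: 15.27
tool_pos: [0.4421, -0.0636, 0.101]
orientation: [180.0, -0.0, -50.0]
force: [0.4, 0.2, -1.6]
opening: 0.0589
gripper_force: 30.0
```

Run:
```python
from h import *
o=get_obs();t=o['tool_pos'];print(t,o['force'])
s=snapshot('scene'); f=cv2.resize(s['frame'],None,fx=6,fy=6,interpolation=cv2.INTER_CUBIC)
for d in spot_point('scene','cup_blue')[:1]: print(np.round(d['position'],4),d['score'])
c=t+np.r_[.0007,-.0012,0]
cv2.polylines(f,[(proj(s,ring(c[0],c[1],t[2]-.0542,.03))*6+2.5).astype(int)],True,(0,255,0),1)
cv2.polylines(f,[(proj(s,ring(.443,-.065,.014,.07))*6+2.5).astype(int)],True,(255,0,0),1)
p=(proj(s,[t-[0,0,.05]])[0]*6).astype(int); cv2.imwrite('pics/sauc.png',f[p[1]-250:p[1]+250,p[0]-250:p[0]+250,::-1])
```

```text
[ 0.44206016 -0.06362348  0.10099605] [ 0.37766311  0.22262247 -1.64627631]
[ 0.4464 -0.068   0.047 ] 0.6
```

View pics/sauc.png

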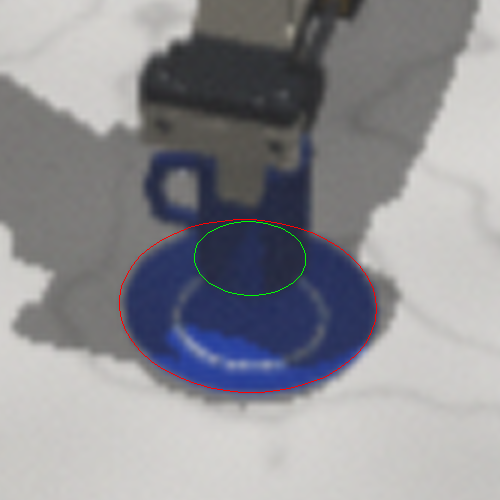

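The scene crop shows the saucer outline on the predicted circle and the cup centred over it (both near x 250). Lowering now.

Call:
play_rows([
  [0, 0, 0.8, 0, 0, 0],
  [0, 0, 0.8, 0, 0, 0],
  [0, 0, 0.8, 0, 0, 0],
  [0, 0, 0.6, 0, 0, 0],
  [0, 0, 0.4, 0, 0, 0],
  [0, 0, 0.2, 0, 0, 0],
  [0, 0, 0, 0, 0, 0],
  [0, 0, 0, 0, 0, 0],
  [0, 0, 0, 0, 0, 0],
])

```text
clock: 16.12
tool_pos: [0.4419, -0.0636, 0.0648]
orientation: [-180.0, -0.0, -50.0]
force: [0.5, -0.3, -2.6]
opening: 0.0586
gripper_force: 30.0
```

Call:
play_rows([
  [0, 0, 0.1, 0, 0, 0],
  [0, 0, 0.1, 0, 0, 0],
  [0, 0, 0.1, 0, 0, 0],
  [0, 0, 0.05, 0, 0, 0],
  [0, 0, 0.05, 0, 0, 0],
  [0, 0, 0, 0, 0, 0],
  [0, 0, 0, 0, 0, 0],
])

```text
clock: 16.7
tool_pos: [0.4416, -0.0637, 0.0606]
orientation: [180.0, -0.0, -50.0]
force: [-0.7, -1.1, -1.4]
opening: 0.0583
gripper_force: 30.0
```

Call:
play_rows([
  [0, 0, 0.05, 0, 0, 0],
  [0, 0, 0, 0, 0, 0],
  [0, 0, 0, 0, 0, 0],
])

```text
clock: 16.95
tool_pos: [0.4417, -0.0637, 0.0604]
orientation: [180.0, -0.0, -50.0]
force: [-2.3, 0.0, 4.8]
opening: 0.0587
gripper_force: 30.0
```

Call:
play_rows([
  [0, 0, -0.03, 0, 0, 0],
  [0, 0, 0, 0, 0, 0],
  [0, 0, 0, 0, 0, 0],
])

```text
clock: 17.2
tool_pos: [0.4416, -0.0637, 0.0605]
orientation: [-180.0, -0.0, -50.0]
force: [-1.0, 0.5, 3.6]
opening: 0.0586
gripper_force: 30.0
```

Call:
play_rows([
  [0, 0, 0, 0, 0, 0],
  [0, 0, 0, 0, 0, 0],
  [0, 0, 0, 0, 0, 0],
  [0, 0, 0, 0, 0, 0],
  [0, 0, 0, 0, 0, 0],
  [0, 0, 0, 0, 0, 0],
  [0, 0, 0, 0, 0, 0],
  [0, 0, 0, 0, 0, 0],
  [0, 0, 0, 0, 0, 0],
  [0, 0, 0, 0, 0, 0],
], grip=8.76)

```text
clock: 18.03
tool_pos: [0.4416, -0.0637, 0.0604]
orientation: [-180.0, -0.0, -50.0]
force: [0.2, 1.0, 0.5]
opening: 0.0873
gripper_force: 0.0
```

Call:
play_rows([
  [0, 0, -0.5, 0, 0, 0],
  [0, 0, -1, 0, 0, 0],
  [0, 0, -1.5, 0, 0, 0],
  [0, 0, -2, 0, 0, 0],
  [0, 0, -2, 0, 0, 0],
  [0, 0, -2, 0, 0, 0],
  [0, 0, -2, 0, 0, 0],
  [0, 0, -2, 0, 0, 0],
  [0, -3, 0, 0, 0, 0],
  [0, -3, 0, 0, 0, 0],
  [0, -3, 0, 0, 0, 0],
  [0, -3, 0, 0, 0, 0],
  [0, -3, 0, 0, 0, 0],
  [0, -3, 0, 0, 0, 0],
  [0, 0, 0, 0, 0, 0],
  [0, 0, 0, 0, 0, 0],
  [0, 0, 0, 0, 0, 0],
])

```text
clock: 19.45
tool_pos: [0.5791, 0.0519, 0.1901]
orientation: [179.9, 0.0, -50.0]
force: [-0.0, 0.2, -0.5]
opening: 0.088
gripper_force: 0.0
```

Run:
```python
from h import *
o=get_obs(); print(o['tool_pos'],o['force'],o['clock'])
I=[]
for c in('scene','top'):
    s=snapshot(c); f=cv2.resize(s['frame'],None,fx=6,fy=6,interpolation=cv2.INTER_CUBIC)
    for d in spot_point(c,'cup_blue')[:2]+spot_point(c,'saucer_blue')[:3]: print(c,np.round(d['position'],4),round(d['score'],2))
    cv2.polylines(f,[(proj(s,ring(.443,-.065,.091,.03))*6+2.5).astype(int)],True,(0,255,0),1)
    cv2.polylines(f,[(proj(s,ring(.443,-.065,.014,.07))*6+2.5).astype(int)],True,(255,0,0),1)
    p=(proj(s,[(.443,-.065,.04)])[0]*6).astype(int); I.append(f[p[1]-200:p[1]+200,p[0]-200:p[0]+200])
cv2.imwrite('pics/end.png',np.hstack(I)[:,:,::-1])
```

```text
[0.57907737 0.05189051 0.19011779] [-0.01485489  0.18559513 -0.50649942] 19.45
scene [ 0.4477 -0.0692  0.0077] 0.85
scene [ 0.2107 -0.3695 -0.003 ] 0.91
scene [ 0.4408 -0.0655  0.001 ] 0.83
scene [0.3259 0.119  0.0013] 0.76
top [ 0.7628 -0.0283 -0.0018] 0.69
top [ 0.4444 -0.068   0.0074] 0.58
top [ 0.2117 -0.3702  0.0004] 0.92
top [ 0.3216  0.115  -0.0016] 0.77
top [ 0.4404 -0.0651  0.0014] 0.57
```

View pics/end.png

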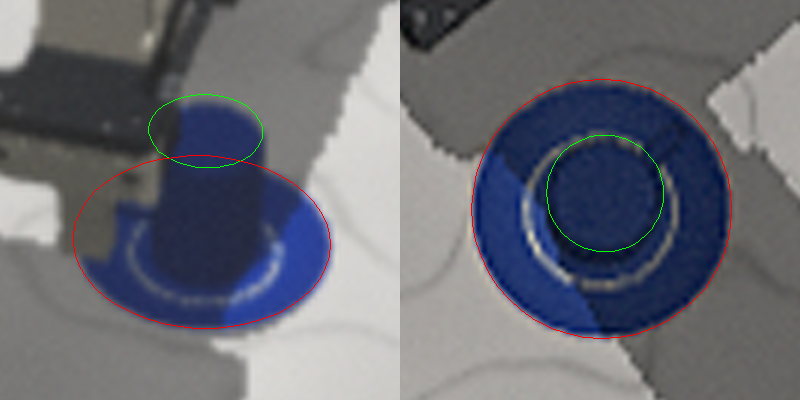

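The final view shows the cup upright and mouth down inside the saucer's white ring. In the top crop the base is centred near (600,209) against a ring centre of about (600,212). The gripper is clear of it.

```bash
python3 -c "from plant import *; print(close_job())"
```

```text
the job is handed in; nothing more can be done
None
```

I pressed the blue cup on the rinser pad to its stop, held it there for about 3 s, then set it mouth down in the 140 mm blue saucer, within about 3 mm of the middle by my reading of the images. I let go and handed the job in at about 19.5 s; the hand-in gave no verdict.

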